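# Sweep the offcuts off the cutting board into the scrap tray

### The arm

A 7-joint arm with a two-finger parallel gripper is mounted at the origin on the work surface. World frame = base frame: x ahead of the robot, y to its left, z up, the work surface at z = 0. Lengths are in m, angles in rad, forces in N, time in s.
With the tool pointing down it reaches from about 0.425 to 0.925 m from the base axis. Payload 6.8 kg.
Tool frame: the origin (TCP) lies at the very end of the fingers, on their centre line; the grasp point (between the pads) lies 19 mm behind it (r.grip_depth is the distance from the TCP to the grasp point, in m); z points along the fingers, y is the direction in which the jaws open and shut (so a half turn about z gives the same grasp; the last joint's range is limited). The gripper opens to 85 mm and grips with 20 to 120 N. Pads are 22 mm wide; open, the fingers measure 114 mm over their backs; the gripper's body (76 mm by 85 mm) begins 54 mm behind the grasp point. The pads swing forward as they close: fully open they stand 13 mm farther back than shut.
Start: joints at [1.122, 0.477, 0.022, 1.555, -0.011, 1.109, -0.083], TCP at [0.226, -0.636, 0.231] pointing down, gripper open.
Joint ranges: [-2.96, 2.96], [-0.34, 2.1], [-1.41, 1.46], [0.24, 2.44], [-1.37, 4.51], [0.17, 1.92], [-2.96, 2.96]. Speed limits (rad/s): [2.39, 2.39, 3.14, 3.14, 3.14, 3.14, 3.14].

### API

Orientations are given as a rotation vector (axis times angle).
In Python, from bench import r, grab_frame gives the robot as it stands. The module is installed in compiled form; this text tells all that it offers.
- The arm moves only by the tool play_rows, never from a script. Its argument "increments" is a list of rows, each a list of 7 numbers: the shift along the tool's x, y, z in mm, then the turn, a rotation vector about the tool's x, y, z in rad, then the closure in counts, from 0 (fully open) to 255 (shut). In form: [[tx, ty, tz, rx, ry, rz, claw], ...]. A call has 1 to 5 rows; each row shifts and turns the pose as measured when the row begins, along the tool's axes as they then stand; what a row does not reach is not made up. A row lasts 1/10 s, in which the tool goes at most 50 mm and 8.59 degrees, less where a joint would pass 70% of its speed; a pose out of reach is approached as far as the arm can. A call is refused whole if a number of a shift passes 50 or a number of a turn 0.15, either way. A call with a gripper value outside its range is refused whole. The fingers move at their own pace and stop on an object; "force" is the grip in N (left out, the last holds). Time passes only in rows, so rows that do not move let the fingers close. It gives the time, the measured TCP pose, the force and the opening at its end, in the units of the state.
- r.get_obs(): the state, without advancing time (a new reading comes with each control period).
- grab_frame(name): name is "side" or "top"; returns a dict with "color" (480x640x3 uint8, blue, green, red), "depth" (480x640 float32, m along the optical axis (not along the pixel's ray), 0 where there is no reading), "K" (3x3 intrinsics, pixels), "T" (4x4, takes a point from camera to world coordinates). Camera axes: x right, y up, looking along -z (the intrinsics and any distortion apply to the point x, -y, -z); pixel columns grow to the right and rows downward; lengths in m; the calibration is good to about 2 mm. A picture is of the moment at which its call begins.
- r.hand_in(): hands the job in, once; it reports no verdict.
The state is a dict: "clock": time; "joints": joint angles; "qvel": joint speeds; "tau": joint torques, N m; "tcp_pos": TCP position; "orientation": TCP orientation; "contact_force": force on the tool from outside, world axes, zero at the start; "moment": the same for the moment, N m; "grip_width": finger opening in m.
Only numpy, scipy, OpenCV 4.12 (cv2) and the standard library are available. Lean on these libraries where they do the work, as an engineer would, in place of code of your own. Each camera call takes 0.05 s, during which the arm holds its last target.

### The job

Sweep the three flat plywood offcuts off the raised green cutting board into the open scrap tray that stands against one side of it, pushing them over the board's edge with the fingertips; do not pick them up or carry them. Leave the tape roll and the sanding block where they are on the board.

Things in the scene. Friction and masses are not known exactly. Their poses are not given: they have to be found in the camera images.
- board: Fixed raised cutting board, 260 x 260 mm, 30 mm high, green gridded top, no rim. Origin: centre of its underside, on the table; z up, x axis roughly away from the robot. The tray stands at its +y or -y side (varies), the case at the other. Offcuts lie on top in rows along y at x about -96, -32 and +96 mm, one in each, any order, |y| under 45 mm; tape roll and sanding block in row +32.
- tray: Fixed open scrap tray of grey plastic, 320 mm (its x) x 130 mm (its y) outside, 26 mm high, walls and floor 4 mm, axes parallel to the board's. Origin: centre of its underside, on the table. Its long side stands 2 mm from the board's edge, its centre 197 mm from the board's; its rim is 4 mm lower than the board's top.
- case: Fixed closed flat storage case, 320 x 130 mm, 26 mm high, grey with a black lid; same footprint as the tray, against the opposite side of the board. Origin: centre of its underside. Not used.
- bar_offcut: Loose plywood offcut, a plain rectangle 44 (x) x 24 (y) mm, 12 mm thick, about 14 g, lying flat on the board. Origin: centre of its underside.
- corner_offcut: Loose plywood offcut, corner-shaped: a 36 x 36 mm square, arms 16 mm wide along its -y and -x sides, 12 mm thick, about 14 g, lying flat. Origin: centre of the 36 mm square on its underside.
- hex_offcut: Loose plywood offcut, six-sided, 42 mm across its corners, 12 mm thick, about 16 g, lying flat. Origin: centre of its underside.
- tape: Loose roll of paper tape lying flat on the board, 46 mm across, 19 mm high, 28 mm hole, about 60 g. Origin: centre of its underside. Stays where it is.
- sanding_block: Loose sanding block, cork with a grey abrasive top, 31 (x) x 57 (y) x 24 mm high, about 120 g, on the board. Origin: centre of its underside. Stays where it is.

How it is judged:
By the outcome, as a careful person would: the job done as asked, in the order asked, and still so for the second after the job is handed in, with the robot touching nothing.
It also fails if it takes over 64 s, if anything falls off the work surface, if the arm or the gripper's body presses on something with over 40 N, if the wrist force passes 120 N, or if a joint passes its speed limit or range.

## Working session

There is one attempt and no reset: what is moved stays moved. The work goes in short steps, Python scripts to look and compute and a tool call to move; the robot and the scene stay as the last step left them, time stands still between calls to the robot, and variables do not carry over. Pictures are saved under pics/ and viewed, and the job is handed in when it is done.

Besides the shell and the picture viewer there is one more tool, called after "Emit:" as name([rows], argument=value, ...), one row to a line, values as JSON. play_rows: Moves the arm, as the interface text tells. Its arguments: {"type":"object","properties":{"increments":{"type":"array","items":{"type":"array","items":{"type":"number"}}},"force":{"type":"number"}},"required":["increments"]}

```bash
mkdir -p pics
python3 - <<'E'
from bench import r, grab_frame
import cv2,pickle
for n in("top","side"):
    f=grab_frame(n); cv2.imwrite(f"pics/{n}0.png",f["color"]); pickle.dump(f,open(f"{n}0.pkl","wb")); print(n,f["K"],f["T"])
print(r.get_obs())
E
```

```text
top [[503.5983265    0.         318.64500527]
 [  0.         503.5983265  237.51001302]
 [  0.           0.           1.        ]] [[-0.02844217  0.97246341 -0.23131355  0.42091285]
 [-0.99958898 -0.02850191  0.00308419  0.03749177]
 [-0.00359361  0.2313062   0.97287436  0.8183275 ]
 [ 0.          0.          0.          1.        ]]
side [[591.49567064   0.         319.1996596 ]
 [  0.         591.49567064 238.7706441 ]
 [  0.           0.           1.        ]] [[ 0.97908968  0.14475828 -0.14292806  0.46824784]
 [-0.20315592  0.65937764 -0.72384308 -0.60051317]
 [-0.01053871  0.73774397  0.67499835  0.60510536]
 [ 0.          0.          0.          1.        ]]
{'clock': 0.1, 'joints': array([ 1.12187963,  0.47771601,  0.02234185,  1.55635688, -0.01151584,
        1.10929384, -0.08310894]), 'qvel': array([-0.00085917, -0.00119462,  0.00082404, -0.00249371,  0.00262867,
       -0.00133084, -0.00053534]), 'tau': array([ 6.15522920e-03, -5.97752953e+01,  1.61458645e+00, -2.81951594e+01,
        1.28580123e-02,  4.95203145e-03,  3.02904743e-05]), 'tcp_pos': array([ 0.22543853, -0.63567236,  0.23042206]), 'orientation': array([-3.09450931e+00, -5.32502084e-01,  6.00105882e-04]), 'contact_force': array([0.43236354, 0.19868379, 0.35231364]), 'moment': array([ 0.03843764, -0.01914146,  0.038168  ]), 'grip_width': 0.08546526523839107}
```

View pics/top0.png

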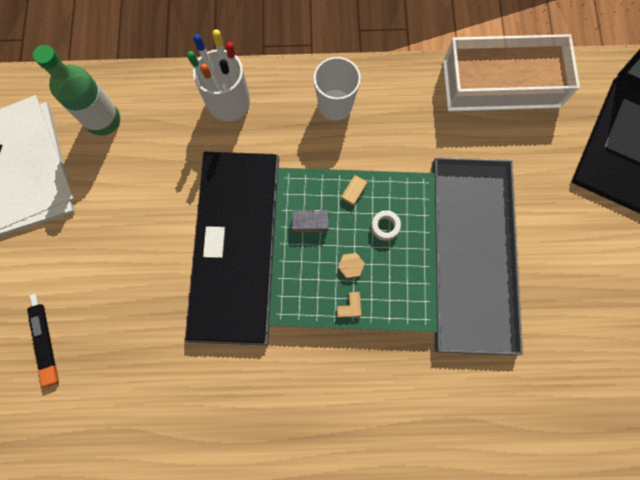

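View pics/side0.png

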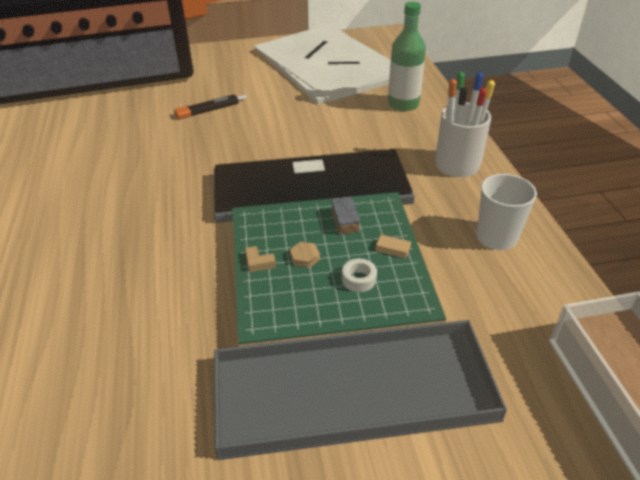

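Run:
```python
import cv2,pickle
f=pickle.load(open("top0.pkl","rb"));c=f["color"][145:345,260:460]
cv2.imwrite("pics/c0.png",cv2.resize(c,(600,600),interpolation=cv2.INTER_CUBIC))
```

```text
(no output)
```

View pics/c0.png

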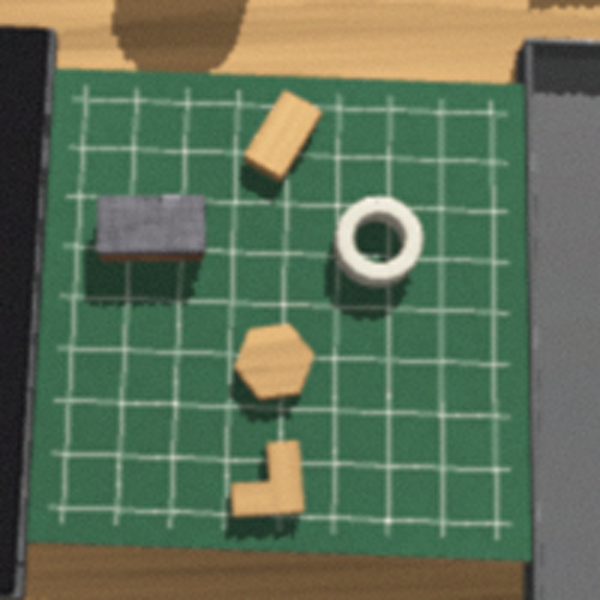

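```bash
cat > h.py <<'E'
import numpy as np
def px2w(f,u,v,z):
    K,T=f["K"],f["T"]; d=np.array([(u-K[0,2])/K[0,0],-(v-K[1,2])/K[1,1],-1]); d=T[:3,:3]@d
    o=T[:3,3]; return o+d*(z-o[2])/d[2]
E
python3 - <<'E'
import pickle,numpy as np; from h import *
np.set_printoptions(precision=4,suppress=True)
f=pickle.load(open("top0.pkl","rb"))
P={}
for n,u,v,z in [("TL",57,70,.03),("TR",526,84,.03),("BR",531,560,.03),("BL",28,543,.03),("bar",284,135,.042),("bar1",288,91,.042),("bar2",322,111,.042),("bar3",280,180,.042),("bar4",246,156,.042),("hex",275,361,.042),("hexL",235,362,.042),("hexR",315,357,.042),("cor",268,478,.042),("c1",304,513,.042),("c2",232,516,.042),("c3",300,440,.042),("tape",379,241,.049),("s1",98,196,.054),("s2",205,196,.054),("s3",205,250,.054),("s4",98,252,.054)]:
    P[n]=px2w(f,u/3+259.67,v/3+144.67,z)
C=sum(P[k] for k in("TL","TR","BR","BL"))/4
ex=(P["TL"]+P["TR"]-P["BR"]-P["BL"]);a=np.arctan2(ex[1],ex[0])
ey=(P["TL"]-P["TR"]-P["BR"]+P["BL"]);print("sizes",np.linalg.norm(ex)/2,np.linalg.norm(ey)/2,a,np.arctan2(-ey[0],ey[1]))
a=(a+np.arctan2(-ey[0],ey[1]))/2
print(C,a); R=np.array([[np.cos(a),np.sin(a)],[-np.sin(a),np.cos(a)]])
for k in P: print(k,P[k][:2],R@(P[k]-C)[:2]*1000)
from bench import r
from scipy.spatial.transform import Rotation as Ro
print(Ro.from_rotvec(r.get_obs()["orientation"]).as_matrix())
E
```

```text
sizes 0.2591742270958997 0.2590960340610177 -0.0698461967545239 -0.06174446009677849
[ 0.5919 -0.0224  0.03  ] -0.0657953284256512
TL [0.7291 0.0981] [129.0318 129.2911]
TR [ 0.7132 -0.161 ] [ 130.1403 -130.341 ]
BR [ 0.4546 -0.1424] [-129.0907 -128.7529]
BL [0.4706 0.1157] [-130.0814  129.8028]
bar [ 0.6835 -0.0251] [91.5517  3.3898]
bar1 [ 0.7086 -0.0284] [116.8035   1.7432]
bar2 [ 0.6965 -0.0463] [105.9811 -16.9113]
bar3 [ 0.6582 -0.0218] [66.0946  5.0013]
bar4 [ 0.6722 -0.0041] [78.9224 23.5838]
hex [ 0.5598 -0.0148] [-32.4983   5.4801]
hexL [0.5599 0.006 ] [-33.792   26.2998]
hexR [ 0.5613 -0.0358] [-29.6164 -15.3163]
cor [ 0.4992 -0.0086] [-93.4051   7.703 ]
c1 [ 0.4809 -0.0262] [-110.4865  -11.0288]
c2 [0.4805 0.0105] [-113.3583   25.5625]
c3 [ 0.5182 -0.0259] [-73.2985  -8.3038]
tape [ 0.621  -0.0718] [ 32.2997 -47.3823]
s1 [0.6485 0.0754] [ 50.0988 101.3046]
s2 [0.6469 0.019 ] [52.1441 44.9603]
s3 [0.6175 0.02  ] [22.7868 43.9897]
s4 [0.6181 0.0759] [19.6739 99.7993]
[[ 0.9425  0.3343 -0.0006]
 [ 0.3343 -0.9425  0.0015]
 [-0.0001 -0.0016 -1.    ]]
```

Emit:
play_rows([
  [0,0,0,0,0,-0.149,215],
  [0,0,0,0,0,-0.149,215],
  [0,0,0,0,0,-0.149,215],
  [0,0,0,0,0,-0.149,215],
  [0,0,0,0,0,-0.149,215],
], force=20)

```text
clock: 0.6
tcp_pos: [0.225, -0.6338, 0.2274]
orientation: [-2.675, -1.633, -0.001]
contact_force: [-0.2, -1.2, 0.7]
grip_width: 0.0139
```

Emit:
play_rows([
  [0,0,0,0,0,-0.149,215],
  [0,0,0,0,0,-0.149,215],
  [0,0,0,0,0,-0.149,215],
  [0,0,0,0,0,0,215],
])

```text
clock: 1.0
tcp_pos: [0.2241, -0.6325, 0.2249]
orientation: [-2.239, -2.187, -0.006]
contact_force: [0.1, -0.3, 0.6]
grip_width: 0.0132
```

```bash
cat > to.py <<'E'
# remaining move in tool axes to board-frame target (mm x,y) and world z (mm)
import sys,numpy as np
from bench import r
from scipy.spatial.transform import Rotation as Ro
np.set_printoptions(precision=3,suppress=True)
a=-0.0658;C=np.array([.5919,-.0224]);R=np.array([[np.cos(a),-np.sin(a)],[np.sin(a),np.cos(a)]])
o=r.get_obs();M=Ro.from_rotvec(o["orientation"]).as_matrix();p=np.array(o["tcp_pos"])
print("t",o["clock"],"board xy",R.T@(p[:2]-C)*1000,"z",p[2]*1000,"F",o["contact_force"],"w",o["grip_width"])
ey=np.array([-np.sin(a),np.cos(a),0]);ex=np.array([np.cos(a),np.sin(a),0])
D=np.stack([ey,ex,[0,0,-1]],1)
print("turn",Ro.from_matrix(M.T@D).as_rotvec())
for s in sys.argv[1:]:
    x,y,z=map(float,s.split(","));w=np.r_[C+R@np.array([x,y])/1000,z/1000]
    print(s,"tool shift",M.T@(w-p)*1000)
E
python3 to.py 93,50,230 93,50,34
```

```text
t 1.0 board xy [-326.898 -632.998] z 224.87477608514396 F [ 0.094 -0.278  0.584] w 0.013179635449955106
turn [-0.005 -0.01   0.042]
93,50,230 tool shift [664.663 448.387  -0.5  ]
93,50,34 tool shift [662.604 449.418 195.486]
```

Emit:
play_rows([
  [40,40,0,-0.005,-0.01,0.042,215],
  [40,40,0,0,0,0,215],
  [40,40,0,0,0,0,215],
  [40,40,0,0,0,0,215],
  [40,40,0,0,0,0,215],
])

```text
clock: 1.5
tcp_pos: [0.412, -0.4683, 0.2222]
orientation: [-2.337, -2.095, 0.008]
contact_force: [0.7, -0.9, -0.4]
grip_width: 0.0136
```

Emit:
play_rows([
  [48,30,0,0,0,0,215],
  [48,30,0,0,0,0,215],
  [48,30,0,0,0,0,215],
  [48,30,0,0,0,0,215],
  [0,0,0,0,0,0,215],
])

```text
clock: 2.0
tcp_pos: [0.5419, -0.3029, 0.2209]
orientation: [-2.347, -2.082, -0.0]
contact_force: [-1.3, 0.3, 0.5]
grip_width: 0.0134
```

```bash
python3 to.py 93,50,150 93,50,34
```

```text
t 2.0 board xy [ -31.437 -283.228] z 220.90367814075088 F [-1.302  0.323  0.485] w 0.013387623235895086
turn [-0.003 -0.003 -0.054]
93,50,150 tool shift [339.233 106.571  71.531]
93,50,34 tool shift [338.903 106.938 187.53 ]
```

Emit:
play_rows([
  [48,15,10,0,0,-0.054,215],
  [48,15,10,0,0,0,215],
  [48,15,10,0,0,0,215],
  [48,15,10,0,0,0,215],
  [48,15,10,0,0,0,215],
])

```text
clock: 2.5
tcp_pos: [0.6313, -0.0885, 0.1721]
orientation: [2.327, 2.111, -0.006]
contact_force: [1.0, -0.8, -0.4]
grip_width: 0.0132
```

Emit:
play_rows([
  [48,15,5,0,0,0,215],
  [40,15,5,0,0,0,215],
  [20,5,5,0,0,0,215],
  [0,0,0,0,0,0,215],
])

```text
clock: 2.9
tcp_pos: [0.6768, 0.0279, 0.1534]
orientation: [-2.327, -2.101, 0.005]
contact_force: [-0.3, 0.5, -0.8]
grip_width: 0.0135
```

```bash
python3 to.py 93,52,80 93,52,34
```

```text
t 2.9 board xy [81.435 55.748] z 153.44416234104813 F [-0.302  0.492 -0.753] w 0.013488834997336812
turn [-0.007 -0.002 -0.036]
93,52,80 tool shift [-3.443 12.196 73.357]
93,52,34 tool shift [ -3.517  12.511 119.356]
```

Emit:
play_rows([
  [-3,12,20,-0.006,-0.002,-0.036,215],
  [0,0,25,0,0,0,215],
  [0,0,25,0,0,0,215],
  [0,0,0,0,0,0,215],
  [0,0,0,0,0,0,215],
])

```text
clock: 3.4
tcp_pos: [0.6887, 0.0179, 0.0823]
orientation: [2.307, 2.128, -0.005]
contact_force: [0.1, -0.3, 0.4]
grip_width: 0.0135
```

```bash
python3 to.py 93,52,34
python3 - <<'E'
from bench import grab_frame
import cv2,numpy as np
f=grab_frame("side")["color"][120:360,200:460];g=grab_frame("top")["color"][145:385,260:520]
cv2.imwrite("pics/a1.png",np.hstack([cv2.resize(f,(400,370)),cv2.resize(g,(400,370))]))
E
```

```text
t 3.4 board xy [93.92  46.612] z 82.34280339863606 F [ 0.138 -0.309  0.44 ] w 0.01352643370970253
turn [-0.     0.004 -0.015]
93,52,34 tool shift [ 5.583 -0.999 48.319]
```

View pics/a1.png

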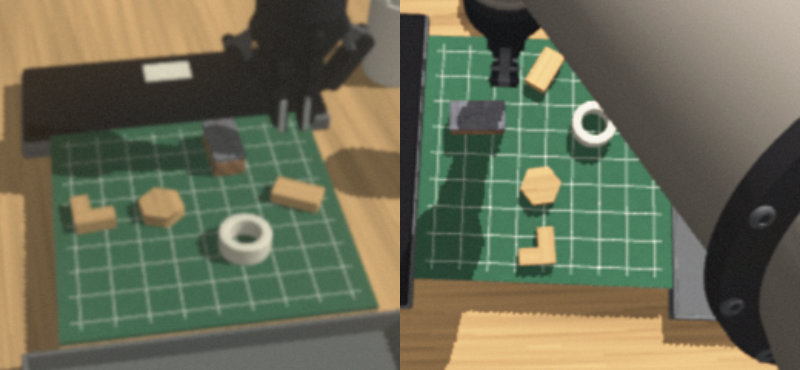

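Emit:
play_rows([
  [5,0,20,0,0,-0.015,215],
  [0,0,20,0,0,0,215],
  [0,0,0,0,0,0,215],
  [0,0,0,0,0,0,215],
])

```text
clock: 3.9
tcp_pos: [0.6919, 0.0233, 0.0449]
orientation: [2.287, 2.143, 0.004]
contact_force: [0.2, -0.4, 0.8]
grip_width: 0.0136
```

```bash
python3 to.py 93,52,34 93,-150,34
```

```text
t 3.9 board xy [96.792 52.178] z 44.91062962698961 F [ 0.184 -0.41   0.819] w 0.01358426838306906
turn [0.007 0.003 0.001]
93,52,34 tool shift [-0.139 -3.873 10.883]
93,-150,34 tool shift [-202.138   -4.049   11.539]
```

Emit:
play_rows([
  [0,-4,9,0.007,0.003,0,215],
  [-3,0,1,0,0,0,215],
  [-12,0,0,0,0,0,215],
  [-12,0,0,0,0,0,215],
  [-12,0,0,0,0,0,215],
])

```text
clock: 4.4
tcp_pos: [0.6863, -0.0158, 0.0365]
orientation: [2.288, 2.151, 0.005]
contact_force: [0.1, -1.1, 0.1]
grip_width: 0.0136
```

```bash
python3 to.py 93,-150,34
```

```text
t 4.4 board xy [93.739 12.797] z 36.4938928956287 F [ 0.113 -1.051  0.112] w 0.013569065928894383
turn [ 0.003 -0.001  0.004]
93,-150,34 tool shift [-162.797   -1.371    2.266]
```

Emit:
play_rows([
  [-12,0,1,0,0,0,215],
  [-12,0,0,0,0,0,215],
  [-12,0,0,0,0,0,215],
])

```text
clock: 4.7
tcp_pos: [0.684, -0.0574, 0.036]
orientation: [2.29, 2.146, 0.005]
contact_force: [0.2, -0.2, 0.5]
grip_width: 0.0133
```

```bash
cat > look.py <<'E'
import sys,cv2,numpy as np
from bench import grab_frame
f=grab_frame("side")["color"][140:460,190:510];g=grab_frame("top")["color"][145:365,260:535]
cv2.imwrite(sys.argv[1],np.hstack([cv2.resize(f,(400,400)),cv2.resize(g,(400,400))]))
E
python3 look.py pics/a2.png;python3 to.py 93,-150,34
```

```text
t 4.8 board xy [ 94.17  -31.322] z 35.72276460658925 F [-0.074 -0.562  0.025] w 0.013403138182809679
turn [ 0.004  0.002 -0.002]
93,-150,34 tool shift [-118.677   -0.904    1.913]
```

View pics/a2.png

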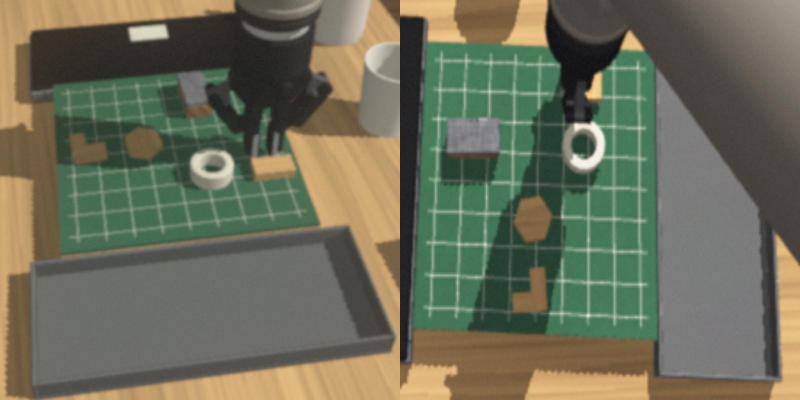

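Emit:
play_rows([
  [6,4,1,0,0,0,215],
  [0,4,0,0,0,0,215],
  [-8,0,1,0,0,0,215],
  [-10,0,0,0,0,0,215],
  [-12,0,0,0,0,0,215],
])

```text
clock: 5.3
tcp_pos: [0.6916, -0.0797, 0.0337]
orientation: [2.288, 2.151, 0.007]
contact_force: [0.0, -0.1, 1.1]
grip_width: 0.0135
```

```bash
python3 look.py pics/a3.png;python3 to.py 93,-150,34
```

```text
t 5.4 board xy [103.055 -54.395] z 33.52582425247499 F [ 0.411 -0.367  0.026] w 0.013563854202352336
turn [ 0.004  0.    -0.   ]
93,-150,34 tool shift [-95.608 -10.026  -0.482]
```

View pics/a3.png

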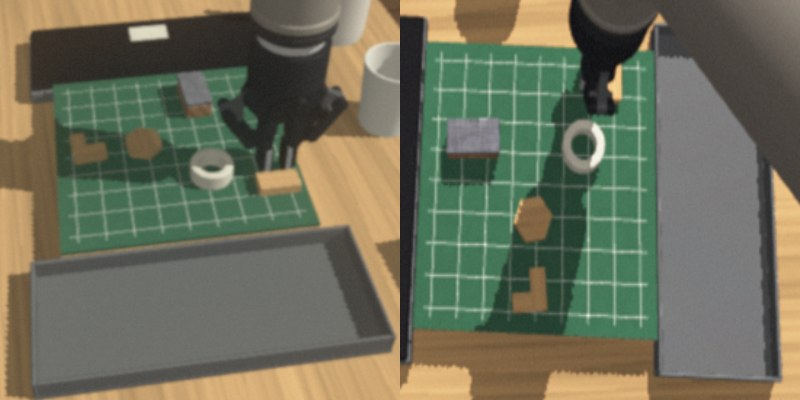

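Emit:
play_rows([
  [-12,0,0,0,0,0,215],
  [-12,0,0,0,0,0,215],
  [-12,0,0,0,0,0,215],
  [-12,0,0,0,0,0,215],
  [-12,0,0,0,0,0,215],
])

```text
clock: 5.9
tcp_pos: [0.6867, -0.1473, 0.0337]
orientation: [2.291, 2.146, 0.004]
contact_force: [0.5, 1.2, -0.6]
grip_width: 0.0132
```

```bash
python3 look.py pics/a4.png;python3 to.py 103,-165,34
```

```text
t 6.0 board xy [ 102.549 -121.13 ] z 33.46383813152515 F [-1.343 -0.366 -1.073] w 0.013369788982115976
turn [ 0.003  0.002 -0.003]
103,-165,34 tool shift [-43.869   0.585  -0.463]
```

View pics/a4.png

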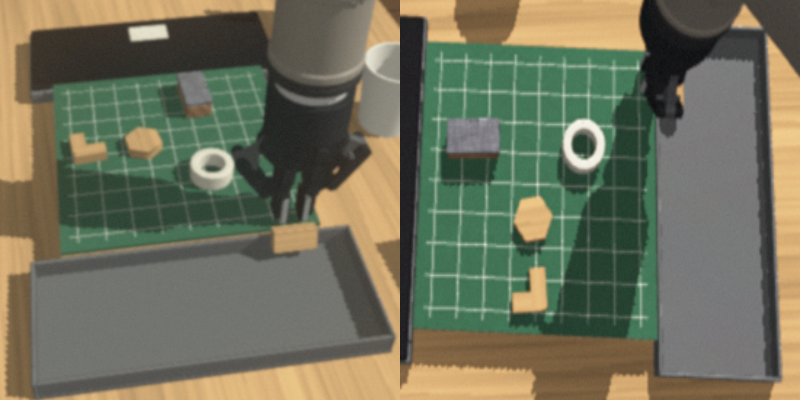

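Emit:
play_rows([
  [-12,0,-1,0,0,0,215],
  [-12,0,0,0,0,0,215],
  [-12,0,0,0,0,0,215],
  [0,0,-30,0,0,0,215],
  [0,0,-30,0,0,0,215],
])

```text
clock: 6.5
tcp_pos: [0.68, -0.1891, 0.0908]
orientation: [-2.293, -2.142, 0.006]
contact_force: [1.6, -0.7, 0.5]
grip_width: 0.0133
```

```bash
python3 look.py pics/a5.png;python3 to.py -33,52,90
```

```text
t 6.6 board xy [ 101.793 -161.329] z 94.89985925282505 F [ 1.595 -0.94   0.007] w 0.01332126753982342
turn [ 0.002  0.002 -0.003]
-33,52,90 tool shift [ 212.908 -135.478    4.279]
```

View pics/a5.png

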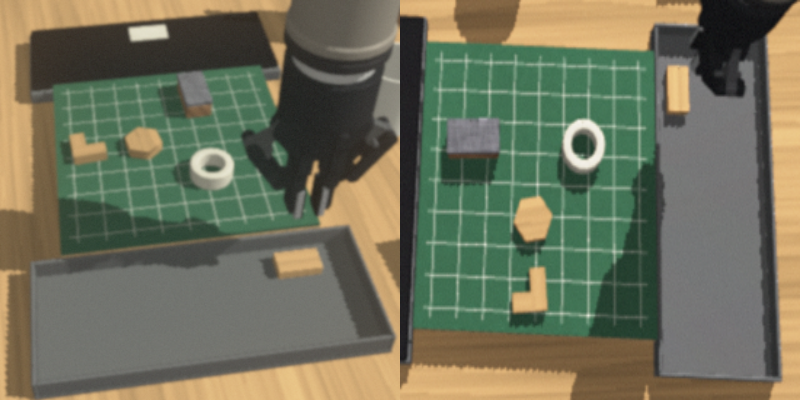

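Emit:
play_rows([
  [40,-26,0,0,0,0,215],
  [40,-26,0,0,0,0,215],
  [40,-26,0,0,0,0,215],
  [40,-26,0,0,0,0,215],
  [40,-26,0,0,0,0,215],
])

```text
clock: 7.1
tcp_pos: [0.5673, 0.0126, 0.0921]
orientation: [2.307, 2.119, 0.001]
contact_force: [0.4, 0.7, 0.1]
grip_width: 0.0137
```

```bash
python3 to.py -33,52,34
```

```text
t 7.1 board xy [-26.813  33.267] z 92.08239707434741 F [0.37  0.658 0.093] w 0.013679022893818204
turn [ 0.007  0.006 -0.019]
-33,52,34 tool shift [18.962 -6.961 57.92 ]
```

Emit:
play_rows([
  [20,-7,0,0.006,0.006,-0.018,215],
  [0,0,20,0,0,0,215],
  [0,0,20,0,0,0,215],
  [0,0,0,0,0,0,215],
])

```text
clock: 7.5
tcp_pos: [0.5585, 0.042, 0.0509]
orientation: [-2.276, -2.162, -0.003]
contact_force: [-0.5, -0.8, 0.2]
grip_width: 0.0134
```

```bash
python3 to.py -33,52,34;python3 look.py pics/a6.png
```

```text
t 7.5 board xy [-37.536  62.033] z 50.927981077894245 F [-0.468 -0.849  0.229] w 0.013404080751784802
turn [-0.    -0.003  0.014]
-33,52,34 tool shift [-10.15    4.396  16.895]
```

View pics/a6.png

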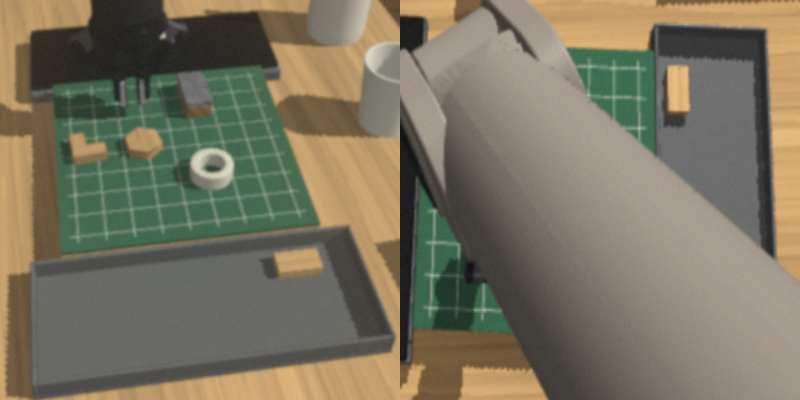

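Emit:
play_rows([
  [0,5,10,0,0,0.01,215],
  [0,0,7,0,0,0,215],
  [-12,0,0,0,0,0,215],
  [-12,0,0,0,0,0,215],
  [-12,0,0,0,0,0,215],
])

```text
clock: 8.1
tcp_pos: [0.5658, 0.0029, 0.0365]
orientation: [2.29, 2.148, 0.012]
contact_force: [-0.3, 0.0, -0.8]
grip_width: 0.0133
```

```bash
python3 to.py -33,-165,34
```

```text
t 8.1 board xy [-27.747  23.501] z 36.52842117279094 F [-0.341  0.03  -0.812] w 0.013262621466300398
turn [ 0.007 -0.004  0.002]
-33,-165,34 tool shift [-188.501   -5.578    1.681]
```

Emit:
play_rows([
  [8,-3,1,0.005,0,0,215],
  [-2,-3,1,0,0,0,215],
  [-12,0,0,0,0,0,215],
  [-12,0,0,0,0,0,215],
  [-12,0,0,0,0,0,215],
])

```text
clock: 8.6
tcp_pos: [0.557, -0.0313, 0.035]
orientation: [-2.293, -2.147, -0.007]
contact_force: [0.6, 0.6, 0.0]
grip_width: 0.0134
```

```bash
python3 to.py -33,-165,34;python3 look.py pics/a7.png
```

```text
t 8.6 board xy [-34.192 -11.149] z 34.970092704127744 F [0.551 0.567 0.019] w 0.01336889008414061
turn [ 0.003 -0.003  0.   ]
-33,-165,34 tool shift [-153.853    1.189    0.446]
```

View pics/a7.png

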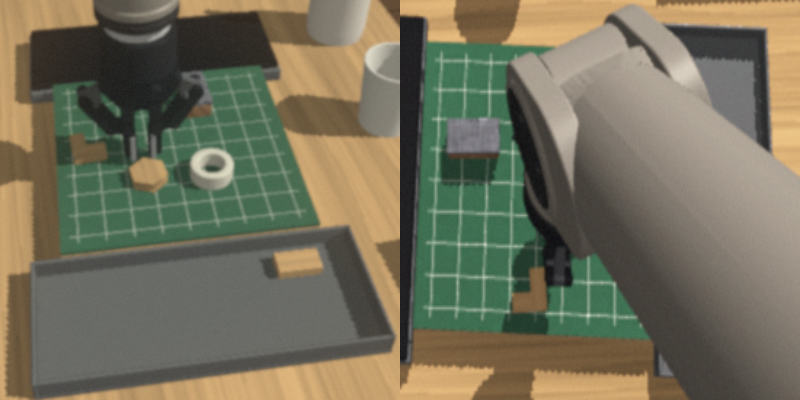

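Emit:
play_rows([
  [-12,1,0,0,0,0,215],
  [-12,0,0,0,0,0,215],
  [-12,0,0,0,0,0,215],
  [-12,0,0,0,0,0,215],
  [-12,0,0,0,0,0,215],
])

```text
clock: 9.2
tcp_pos: [0.554, -0.0965, 0.0348]
orientation: [-2.295, -2.145, -0.007]
contact_force: [-0.5, -0.7, 0.3]
grip_width: 0.0134
```

```bash
python3 to.py -33,-165,34;python3 look.py pics/a8.png
```

```text
t 9.2 board xy [-32.945 -76.447] z 34.807326287895094 F [-0.543 -0.663  0.255] w 0.013428069302816287
turn [ 0.003 -0.003 -0.002]
-33,-165,34 tool shift [-88.555   0.097   0.521]
```

View pics/a8.png

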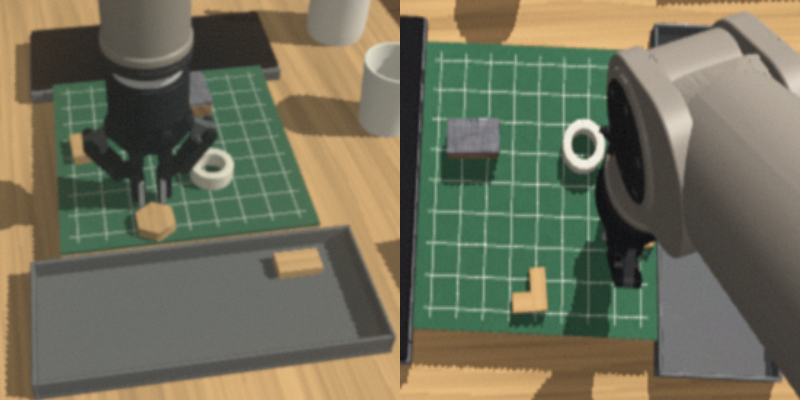

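Emit:
play_rows([
  [-12,0,0,0,0,0,215],
  [-12,0,0,0,0,0,215],
  [-12,0,0,0,0,0,215],
  [-12,0,-1,0,0,0,215],
  [-12,0,0,0,0,0,215],
])

```text
clock: 9.8
tcp_pos: [0.5495, -0.1605, 0.0356]
orientation: [-2.295, -2.145, -0.007]
contact_force: [0.0, 0.0, 0.3]
grip_width: 0.0134
```

Emit:
play_rows([
  [-12,0,0,0,0,0,215],
  [-12,0,0,0,0,0,215],
  [0,0,-30,0,0,0,215],
  [0,0,-30,0,0,0,215],
])

```text
clock: 10.2
tcp_pos: [0.5436, -0.1907, 0.0927]
orientation: [-2.294, -2.136, 0.002]
contact_force: [0.6, 0.3, 0.4]
grip_width: 0.0134
```

```bash
python3 to.py -95,52,90;python3 look.py pics/a9.png
```

```text
t 10.2 board xy [ -37.153 -171.128] z 92.66765079496066 F [0.646 0.338 0.409] w 0.013406139623255101
turn [-0.006 -0.004 -0.006]
-95,52,90 tool shift [222.781 -59.101   3.927]
```

View pics/a9.png

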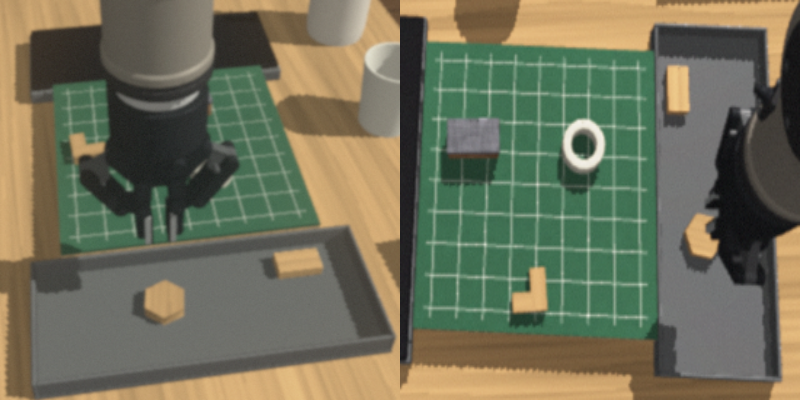

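Emit:
play_rows([
  [46,-12,0,-0.006,-0.004,-0.006,255],
  [46,-12,0,0,0,0,255],
  [46,-12,0,0,0,0,255],
  [46,-12,0,0,0,0,255],
  [46,-12,0,0,0,0,255],
])

```text
clock: 10.8
tcp_pos: [0.504, 0.037, 0.0937]
orientation: [2.303, 2.118, 0.005]
contact_force: [0.2, 0.0, -0.3]
grip_width: -0.0001
```

```bash
python3 to.py -98,55,50
```

```text
t 10.8 board xy [-91.565  53.463] z 93.68595678446407 F [ 0.208  0.02  -0.275] w -8.346337592165581e-05
turn [ 0.011  0.006 -0.018]
-98,55,50 tool shift [ 1.695 -6.962 43.599]
```

Emit:
play_rows([
  [0,-6,0,0.01,0.006,-0.018,255],
  [0,0,20,0,0,0,255],
  [0,0,20,0,0,0,255],
  [0,0,0,0,0,0,255],
  [0,0,0,0,0,0,255],
])

```text
clock: 11.3
tcp_pos: [0.4964, 0.0462, 0.0522]
orientation: [-2.272, -2.166, -0.005]
contact_force: [-0.7, 0.5, -1.1]
grip_width: 0.0002
```

```bash
python3 to.py -98,55,34;python3 look.py pics/a10.png
```

```text
t 11.3 board xy [-99.78   62.187] z 52.22683026037789 F [-0.715  0.534 -1.085] w 0.000249439416675885
turn [ 0.    -0.004  0.018]
-98,55,34 tool shift [-7.289  1.639 18.199]
```

View pics/a10.png

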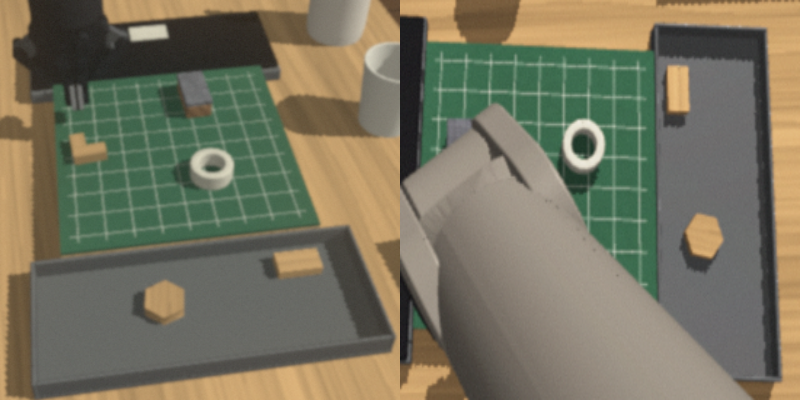

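Emit:
play_rows([
  [0,1,10,0,0,0.01,255],
  [0,0,8,0,0,0,255],
  [0,0,0,0,0,0,255],
  [-8,0,0,0,0,0,255],
])

```text
clock: 11.8
tcp_pos: [0.4989, 0.038, 0.0347]
orientation: [2.286, 2.155, 0.01]
contact_force: [0.2, 0.9, 0.1]
grip_width: 0.0001
```

```bash
python3 to.py -98,40,34
```

```text
t 11.8 board xy [-96.784  54.155] z 34.6842843081108 F [0.192 0.93  0.081] w 5.5296311288105604e-05
turn [ 0.005 -0.005  0.007]
-98,40,34 tool shift [-14.15   -1.314   0.611]
```

Emit:
play_rows([
  [-12,-2,0,0,-0.005,0.005,255],
  [-12,0,0,0,0,0,255],
  [-12,0,0,0,0,0,255],
  [-10,0,0,0,0,0,255],
])

```text
clock: 12.2
tcp_pos: [0.4934, -0.0126, 0.0349]
orientation: [2.289, 2.145, 0.003]
contact_force: [1.0, -0.4, -0.2]
grip_width: 0.0002
```

```bash
python3 to.py -98,-160,34;python3 look.py pics/a11.png
```

```text
t 12.2 board xy [-98.952   3.273] z 34.93150547149509 F [ 1.009 -0.374 -0.238] w 0.0001664525843827319
turn [0.005 0.002 0.001]
-98,-160,34 tool shift [-163.272    0.823    1.215]
```

View pics/a11.png

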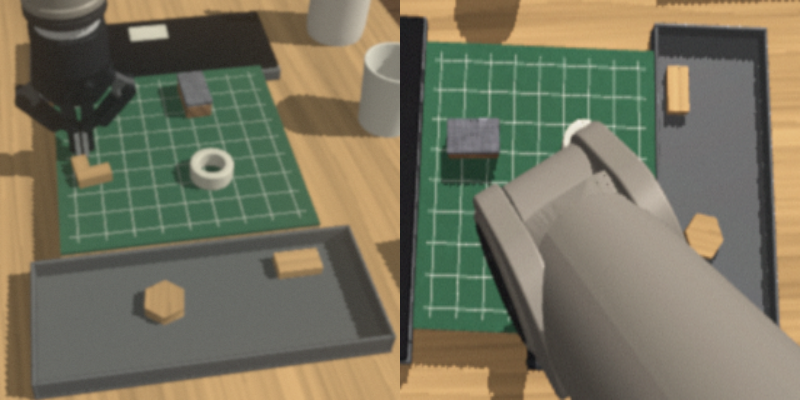

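Emit:
play_rows([
  [-12,0,1,0,0,0,255],
  [-12,0,0,0,0,0,255],
  [-12,0,0,0,0,0,255],
  [-12,0,0,0,0,0,255],
])

```text
clock: 12.7
tcp_pos: [0.4904, -0.0631, 0.0341]
orientation: [2.288, 2.146, 0.004]
contact_force: [0.4, 0.1, -0.3]
grip_width: -0.0002
```

```bash
python3 to.py -98,-160,34;python3 look.py pics/a12.png
```

```text
t 12.7 board xy [-98.643 -47.244] z 34.08961791354048 F [ 0.389  0.069 -0.332] w -0.00019513628658096634
turn [0.005 0.001 0.001]
-98,-160,34 tool shift [-112.757    0.481    0.212]
```

View pics/a12.png

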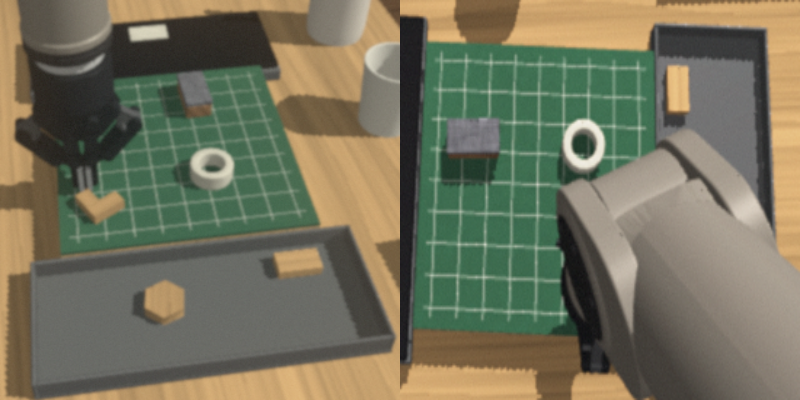

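Emit:
play_rows([
  [8,3,0,0.005,0,0,255],
  [0,6,0,0,0,0,255],
  [-10,0,0,0,0,0,255],
  [-12,0,0,0,0,0,255],
  [-12,0,0,0,0,0,255],
])

```text
clock: 13.3
tcp_pos: [0.4992, -0.0891, 0.0342]
orientation: [2.289, 2.151, 0.001]
contact_force: [0.4, 0.7, -0.7]
grip_width: 0.0002
```

```bash
python3 to.py -90,-160,34;python3 look.py pics/a13.png
```

```text
t 13.3 board xy [-88.119 -72.655] z 34.221110224799716 F [ 0.356  0.668 -0.715] w 0.0002386282396927224
turn [0.001 0.    0.004]
-90,-160,34 tool shift [-87.337  -2.214   0.222]
```

View pics/a13.png

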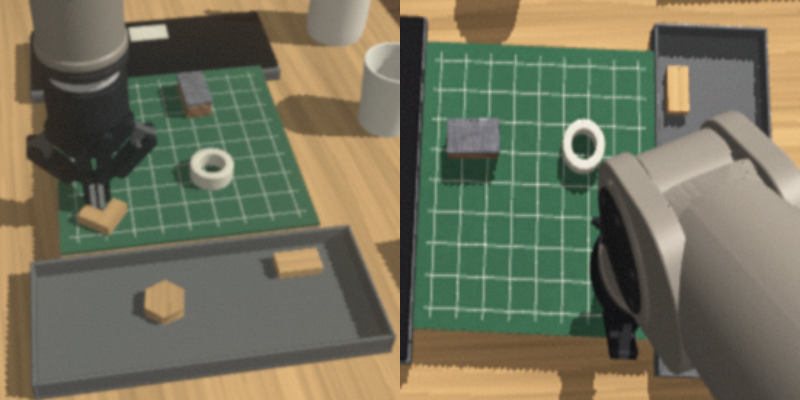

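Emit:
play_rows([
  [-12,0,0,0,0,0,255],
  [-12,0,0,0,0,0,255],
  [-12,0,0,0,0,0,255],
  [-12,0,0,0,0,0,255],
])

```text
clock: 13.8
tcp_pos: [0.495, -0.1418, 0.0342]
orientation: [2.292, 2.148, -0.001]
contact_force: [-0.1, 0.2, -0.4]
grip_width: -0.0002
```

```bash
python3 to.py -90,-172,34;python3 look.py pics/a14.png
```

```text
t 13.8 board xy [ -88.821 -125.482] z 34.18340388972536 F [-0.09   0.215 -0.353] w -0.00019617318297753631
turn [0.    0.001 0.001]
-90,-172,34 tool shift [-46.516  -1.232   0.212]
```

View pics/a14.png

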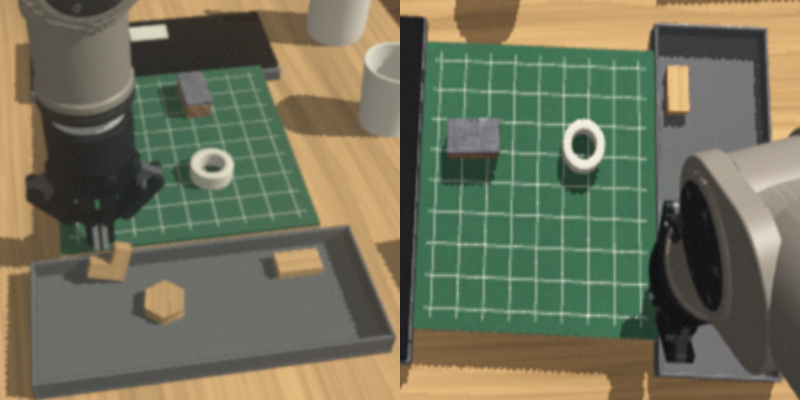

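Emit:
play_rows([
  [-12,0,0,0,0,0,255],
  [-12,0,0,0,0,0,255],
  [-12,0,0,0,0,0,255],
  [-12,0,0,0,0,0,255],
  [0,0,-10,0,0,0,255],
])

```text
clock: 14.4
tcp_pos: [0.4902, -0.1952, 0.0434]
orientation: [-2.294, -2.144, 0.004]
contact_force: [0.5, 0.1, -0.3]
grip_width: 0.0001
```

Emit:
play_rows([
  [0,0,-40,0,0,0,255],
  [-20,0,-40,0,0,0,255],
  [-20,0,-40,0,0,0,255],
  [-20,0,-40,0,0,0,255],
  [-20,0,0,0,0,0,255],
])

```text
clock: 14.9
tcp_pos: [0.4862, -0.2727, 0.2132]
orientation: [-2.284, -2.153, -0.0]
contact_force: [1.1, 0.5, 0.7]
grip_width: 0.0001
```

```bash
python3 to.py ;python3 look.py pics/a15.png
```

```text
t 14.9 board xy [ -88.986 -256.712] z 213.21616512403057 F [1.114 0.544 0.712] w 5.137026660603763e-05
turn [-0.002 -0.002  0.007]
```

View pics/a15.png

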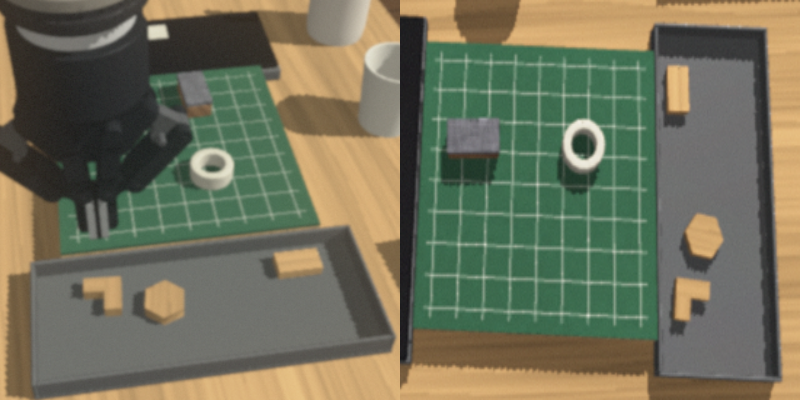

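Run:
```python
import pickle,numpy as np,cv2
from bench import r,grab_frame
f0=pickle.load(open("top0.pkl","rb"));f=grab_frame("top")
d=cv2.absdiff(f0["color"],f["color"]).max(2)
print("tape/block diff",d[190:245,365:410].max(),d[205:240,285:335].max())
K,T=f["K"],f["T"];v,u=np.mgrid[0:480,0:640];D=f["depth"]
P=np.stack([(u-K[0,2])/K[0,0]*D,-(v-K[1,2])/K[1,1]*D,-D],-1)@T[:3,:3].T+T[:3,3]
h=cv2.cvtColor(f["color"],cv2.COLOR_BGR2HSV)
m=((h[...,1]>80)&(P[...,2]>0.008)&(P[...,2]<.06)).astype(np.uint8);m[:,:440]=0;m[:,520:]=0;m[:160]=0;m[350:]=0
n,l,s,c=cv2.connectedComponentsWithStats(m)
for i in range(1,n):
    if s[i,4]>30: print(c[i],s[i,4],np.percentile(P[l==i][:,2],[5,50,95]))
print(r.hand_in())
```

```text
tape/block diff 12 10
[450.19543147 193.81472081] 394 [0.01120843 0.01495992 0.01717583]
[468.21702128 274.44255319] 470 [0.0125064  0.01510305 0.01750448]
[457.97984887 307.55667506] 397 [0.01112719 0.01513158 0.01736135]
the job is handed in; nothing more can be done
None
```

I swept all three offcuts (bar, hex and corner) over the board's −y edge into the scrap tray, pushing them with the fingertips. I then raised the arm clear and handed the job in at about 15 s of the 64 s allowed.

- **Offcuts:** in the last camera check all three lay flat in the tray, with tops about 15 mm above the table. That fits 12 mm pieces resting on the 4 mm tray floor.
- **Tape roll and sanding block:** the picture around both matched the first one to within camera noise, so neither had moved.
- **Contact forces:** the readings I took stayed below about 2 N.
- **Mended on the way:** the bar sat off-centre on the fingers and the corner piece turned as it was pushed. I stepped the fingers sideways once for each and carried on.

No check failed or disagreed with another.

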